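# Rock two swing stops for play and mark the worn one

### The arm

A 7-joint arm with a two-finger parallel gripper is mounted at the origin on a cart in front of the work surface, level with it; the furniture and walls round the work are solid. World frame = base frame: x ahead of the robot, y to its left, z up, the work surface at z = 0. Lengths are in m, angles in rad, forces in N, time in s.
With the tool pointing down it reaches from about 0.4 to 0.85 m from the base axis. Payload 4.5 kg.
Tool frame: the origin (TCP) lies at the very end of the fingers, on their centre line; the grasp point (between the pads) lies 19 mm behind it (r.grip_point_offset is the distance from the TCP to the grasp point, in m); y points along the fingers, x is the direction in which the jaws open and shut, and the axes are right-handed (so a half turn about y gives the same grasp; the last joint's range is limited). The gripper opens to 88 mm and grips with 3 to 60 N. Pads are 18 mm wide; open, the fingers measure 123 mm over their backs; the gripper's body (75 mm by 187 mm) begins 45 mm behind the grasp point.
Start: joints at [-1.081, 0.689, -0.195, 1.565, 0.157, 0.902, -0.215], TCP at [0.275, 0.561, 0.239] pointing down, gripper open.
Joint ranges: [-3.01, 3.01], [-0.46, 2.08], [-1.47, 1.51], [0.13, 2.56], [-1, 4.14], [0.04, 2.09], [-2.66, 2.66]. Speed limits (rad/s): [2.57, 2.57, 3.14, 3.14, 3.14, 3.14, 3.14].

### API

Orientations are given as a unit quaternion [x, y, z, w].
In Python, from plant import get_state, snapshot, camera_params, job, r gives the robot as it stands.
- The arm moves only by the tool carry_out, never from a script. Its arguments are lists of equal length, an entry for each row: "offset": the shift along the world's x, y, z in m, a list of three; "twist": the turn about the world's z in degrees. In form: {"offset": [[tx, ty, tz], ...], "twist": [twist, ...]}. A call has 1 to 8 rows; each row shifts and turns the commanded pose from where the row before left it; what a row does not reach is not made up. A row lasts 1/8 s, in which the tool goes at most 62.5 mm and 10.7 degrees, less where a joint would pass 70% of its speed; a pose out of reach is approached as far as the arm can. A call with a gripper value outside its range is refused whole. "grip" is the finger opening in m, from 0 to 0.0881, set as the call begins (left out, the last holds). The fingers move at their own pace and stop on an object; "newtons" is the grip in N (left out, the last holds). Time passes only in rows, so rows that do not move let the fingers close. It gives the time, the measured TCP pose, the force and the opening at its end, in the units of the state.
- get_state(): the state, without advancing time (a new reading comes with each control period).
- snapshot(name): name is "scene" or "top" or "wrist"; returns the picture (384x512x3 uint8, red, green, blue); there is no depth.
- camera_params(name): a dict with "camera_matrix" (3x3 intrinsics, pixels), "eye" and "orientation" of the camera in the world. Camera axes: x right, y up, looking along -z (the intrinsics and any distortion apply to the point x, -y, -z); pixel columns grow to the right and rows downward; lengths in m; the calibration is good to about 2 mm. A picture is of the moment at which its call begins: read the wrist's pose just before it. camera_params takes no time and is no camera call; for the wrist camera it gives the pose at the moment of the call.
- job.finish_job(): hands the job in, once; it reports no verdict.
The state is a dict: "clock": time; "q": joint angles; "qd": joint speeds; "joint_torque": joint torques, N m; "tool_pos": TCP position; "eef_rot": TCP orientation; "contact_force": force on the tool from outside, world axes, zero at the start; "moment": the same for the moment, N m; "opening": opening from 0.0 (shut) to 1.0 (fully open).
Only numpy, scipy, OpenCV 4.12 (cv2) and the standard library are available. Lean on these libraries where they do the work, as an engineer would, in place of code of your own. Each camera call takes 0.05 s, during which the arm holds its last target. There are 200 camera calls.

### The job

One of the two swing stops on the board has a worn pivot. Rock each one by its black handle, first the left one and then the right: push it away from you as far as it goes, then back towards you as far as it goes. Then stand the wooden hand stamp upright in the middle of the rubber pad of the one that swings loosely, to mark it as rejected.

Things in the scene. Friction and masses are not known exactly. Their poses are not given: they have to be found in the camera images.
- fixture_a: Fixed grey plate, 175 (x) x 130 (y) x 8 mm, from x -135 (robot's side) to +40 mm of its origin, which is on the board. Dark pivot boss at (0, +40) mm; from it a 22 mm wide aluminium arm (z 24 to 34 mm) runs 80 mm along -y to the upright round black handle at (0, -40) mm, 18 mm thick, z 34 to 80 mm. Its twin looks the same; one is left (larger y), one right, at random; yaw up to 12 deg.
- fixture_b: Fixed grey plate, 175 (x) x 130 (y) x 8 mm, from x -135 (robot's side) to +40 mm of its origin, which is on the board. Dark pivot boss at (0, +40) mm; from it a 22 mm wide aluminium arm (z 24 to 34 mm) runs 80 mm along -y to the upright round black handle at (0, -40) mm, 18 mm thick, z 34 to 80 mm. Its twin looks the same; one is left (larger y), one right, at random; yaw up to 12 deg.
- swing_a (a joint): arm's swing in rad: 0 = arm along the fixture's -y, positive = handle away from the robot (+x). About 1 N moves it; it stays where left. Rigid hidden stops, equal either side of 0: a sound pivot gives about 0.07 rad (5.6 mm at the handle) each way, a worn one about 0.32 rad (25 mm). One of the two is worn; at rest nothing shows which. Stop pushing when the force rises by about 6 N.
- swing_b (a joint): arm's swing in rad: 0 = arm along the fixture's -y, positive = handle away from the robot (+x). About 1 N moves it; it stays where left. Rigid hidden stops, equal either side of 0: a sound pivot gives about 0.07 rad (5.6 mm at the handle) each way, a worn one about 0.32 rad (25 mm). One of the two is worn; at rest nothing shows which. Stop pushing when the force rises by about 6 N.
- handle_a (a point): middle of the graspable upper part of the fixture's upright black handle (18 mm diameter), on its axis, 60 mm above the board, 20 mm below the handle's top; moves with the arm.
- handle_b (a point): middle of the graspable upper part of the fixture's upright black handle (18 mm diameter), on its axis, 60 mm above the board, 20 mm below the handle's top; moves with the arm.
- pad_a (a point): centre of the top of the fixture's square black rubber pad (70 x 70 mm, flat, no rim), 95 mm on the robot's side of the fixture's origin, 10 mm above the board.
- pad_b (a point): centre of the top of the fixture's square black rubber pad (70 x 70 mm, flat, no rim), 95 mm on the robot's side of the fixture's origin, 10 mm above the board.
- stamp: wooden hand stamp standing upright, 62 mm high: rectangular foot 28 (x) x 34 (y) mm, below a slim turned handle with a rounded knob on top (largest diameter about 22 mm; grasp it 40 to 50 mm above the foot's underside). Origin at the centre of its underside, z up. It starts left of both fixtures, in free space, at any yaw.
Mind the look-alikes: they are no part of the job. What is shaped like the stamp but purple or red is not meant.

How it is judged:
By the outcome, as a careful person would: the job done as asked, in the order asked, and still so for the second after the job is handed in, with the robot touching nothing.
It also fails if it takes over 54 s, if anything falls off the work surface, if the arm or the gripper's body presses on something with over 40 N, if the wrist force passes 120 N, or if a joint passes its speed limit or range.

## Working session

There is one attempt and no reset: what is moved stays moved. The work goes in short steps, Python scripts to look and compute and a tool call to move; the robot and the scene stay as the last step left them, time stands still between calls to the robot, and variables do not carry over. Pictures are saved under pics/ and viewed, about 8 in all and at most 12, crops included, and the job is handed in when it is done.

Besides the shell and the picture viewer there is one more tool, called after "Call:" as name(argument=value, ...) on one line, values as JSON. carry_out: Moves the arm, as the interface text tells. Its arguments: {"type":"object","properties":{"offset":{"type":"array"},"twist":{"type":"array"},"grip":{"type":"number"},"newtons":{"type":"number"}},"required":["offset","twist"]}

```bash
mkdir -p pics
cat > h.py <<'E'
import numpy as np, cv2
from scipy.spatial.transform import Rotation as R
from plant import get_state, snapshot, camera_params, job, r
def ray(cp,u,v):
    K=np.array(cp["camera_matrix"]);d=np.array([(u-K[0,2])/K[0,0],(v-K[1,2])/K[1,1],1.])
    d=np.array([d[0],-d[1],-d[2]])
    o=np.array(cp["orientation"]); M=o if o.shape==(3,3) else R.from_quat(o).as_matrix()
    return np.array(cp["eye"]),M@d
def onz(cp,u,v,z):
    e,d=ray(cp,u,v);return e+d*(z-e[2])/d[2]
def proj(cp,p):
    o=np.array(cp["orientation"]); M=o if o.shape==(3,3) else R.from_quat(o).as_matrix()
    c=M.T@(np.array(p)-np.array(cp["eye"]));K=np.array(cp["camera_matrix"])
    return K[0,0]*c[0]/-c[2]+K[0,2],K[1,1]*-c[1]/-c[2]+K[1,2]
E
python3 - <<'E'
from h import *
print(get_state())
a=snapshot("top");b=snapshot("scene")
print(camera_params("top"),camera_params("scene"))
cv2.imwrite("pics/top0.png",a[...,::-1]);cv2.imwrite("pics/scene0.png",b[...,::-1])
cv2.imwrite("pics/both.png",cv2.resize(np.vstack([a,b])[...,::-1],None,fx=.78,fy=.78))
E
```

```text
{'clock': 0.0, 'q': array([-1.08122799,  0.68998966, -0.19453475,  1.56631856,  0.15733648,
        0.90248489, -0.21510995]), 'qd': array([ 0.00089404,  0.00136858,  0.00127423,  0.00084669,  0.00081429,
       -0.0018861 , -0.00105524]), 'joint_torque': array([-2.43571394e-04, -5.27564907e+01, -1.26680117e+00, -1.53429240e+01,
       -5.25664771e-02,  6.39781414e-03,  1.77588818e-04]), 'tool_pos': array([0.2748656 , 0.56062916, 0.2379138 ]), 'eef_rot': array([ 0.60039003,  0.37363494, -0.37466041, -0.59963182]), 'contact_force': array([-0.30225328, -0.22661613,  0.05783123]), 'moment': array([-0.00048477,  0.02458492,  0.03483226]), 'opening': 1.000457554509068}
{'camera_matrix': array([[360.55992481,   0.        , 254.25726406],
       [  0.        , 360.55992481, 193.06323202],
       [  0.        ,   0.        ,   1.        ]]), 'eye': array([0.40130551, 0.18703682, 0.93659215]), 'orientation': array([ 0.06112661, -0.04948079, -0.70225502,  0.70756842])} {'camera_matrix': array([[460.265823  ,   0.        , 260.02026807],
       [  0.        , 460.265823  , 192.07558035],
       [  0.        ,   0.        ,   1.        ]]), 'eye': array([ 0.18724104, -0.49151726,  0.52745338]), 'orientation': array([ 0.48011421, -0.10860249, -0.19899992,  0.84740479])}
```

View pics/top0.png

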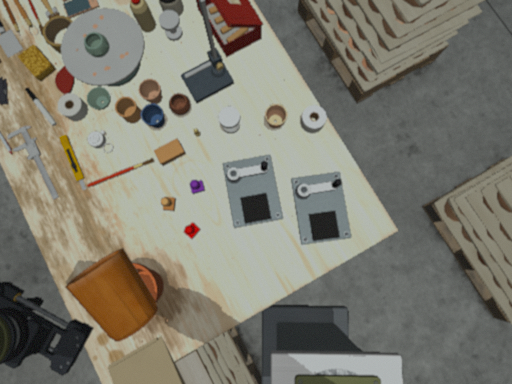

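View pics/scene0.png

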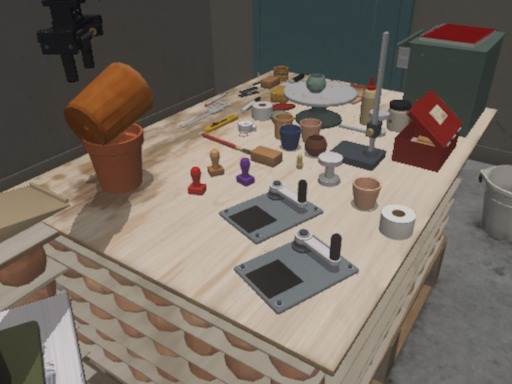

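The stamp could be confused with these, in top-view pixels: the wooden stamp at (168,203), the purple one at (197,186), the red one at (192,230), a wood block at (170,151) and a small peg at (197,132). I choose the wooden stamp at (168,203), which is at (215,163) in the scene view. The left fixture has its pad at (256,207) and its handle at (264,166). The right fixture has its pad at (323,225) and its handle at (336,183).

Run:
```python
from h import *
a=cv2.imread("pics/top0.png");b=cv2.imread("pics/scene0.png");ct=camera_params("top");cs=camera_params("scene")
g=a.max(2).astype(int)
def blob(m,c,rad):
    w=np.zeros_like(m);cv2.circle(w,c,rad,1,-1);ys,xs=np.nonzero(m*w);return xs.mean(),ys.mean(),len(xs)
dark=(g<50).astype(np.uint8)
plate=((np.ptp(a.astype(int),axis=2)<35)&(g<175)).astype(np.uint8)
for n,pad,h,c in(("L",(256,207),(264,166),(253,190)),("R",(323,225),(336,183),(322,208))):
    w=np.zeros_like(dark);cv2.circle(w,pad,24,1,-1)
    ys,xs=np.nonzero(dark*w);rc=cv2.minAreaRect(np.c_[xs,ys].astype(np.float32));
    pts=[onz(ct,*p,.010)[:2] for p in cv2.boxPoints(rc)]
    pc=np.mean(pts,0);e=[np.subtract(pts[(i+1)%4],pts[i]) for i in range(4)]
    print(n,"pad",rc,pc.round(4),[(round(float(np.hypot(*v)),4),round(float(np.degrees(np.arctan2(v[1],v[0]))),1)) for v in e])
    hb=blob(dark,h,9);print(" handle px",hb, "at z.07",onz(ct,hb[0],hb[1],.07).round(4))
    k=np.zeros_like(plate);cv2.circle(k,c,48,1,-1)
    cs_,_=cv2.findContours(cv2.morphologyEx(plate*k,cv2.MORPH_CLOSE,np.ones((9,9))),0,2);q=max(cs_,key=cv2.contourArea);rc=cv2.minAreaRect(q)
    pts=[onz(ct,*p,.008)[:2] for p in cv2.boxPoints(rc)];e=[np.subtract(pts[(i+1)%4],pts[i]) for i in range(4)]
    print(" plate",np.mean(pts,0).round(4),[(round(float(np.hypot(*v)),4),round(float(np.degrees(np.arctan2(v[1],v[0]))),1)) for v in e])
for z in(0,.05): print("stamp z",z,onz(ct,168,203,z).round(4),onz(ct,172,200,z).round(4))
for z,p in((0,(217,174)),(.055,(214,156))): print("scene",z,onz(cs,*p,z).round(4))
t=cv2.resize(a[170:260,140:230],(540,540),interpolation=cv2.INTER_CUBIC)
cv2.imwrite("pics/crop.png",t)
```

```text
L pad ((255.26791381835938, 207.7622528076172), (24.57180404663086, 25.06324005126953), 79.3803482055664) [0.5093 0.2001] [(0.0651, -78.9), (0.0639, -169.3), (0.0645, 101.1), (0.0639, 11.3)]
 handle px (np.float64(263.85714285714283), np.float64(165.42857142857142), 35) at z.07 [0.6071 0.1789 0.07  ]
 plate [0.5577 0.1978] [(0.1612, -78.8), (0.179, -169.8), (0.1565, 101.0), (0.1785, 11.7)]
R pad ((323.6899719238281, 225.32997131347656), (25.173004150390625, 25.597265243530273), 81.8698959350586) [0.4653 0.0246] [(0.0659, -81.4), (0.0641, -173.4), (0.0652, 98.5), (0.064, 7.3)]
 handle px (np.float64(336.3170731707317), np.float64(183.0487804878049), 41) at z.07 [0.564  0.0023 0.07  ]
 plate [0.5085 0.0562] [(0.1931, -81.4), (0.1789, -173.7), (0.1873, 98.5), (0.1786, 8.1)]
stamp z 0 [0.5213 0.4297 0.    ] [0.5293 0.4195 0.    ]
stamp z 0.05 [0.5149 0.4168 0.05  ] [0.5225 0.4071 0.05  ]
scene 0 [0.5166 0.4183 0.    ]
scene 0.055 [0.5079 0.4065 0.055 ]
```

View pics/crop.png

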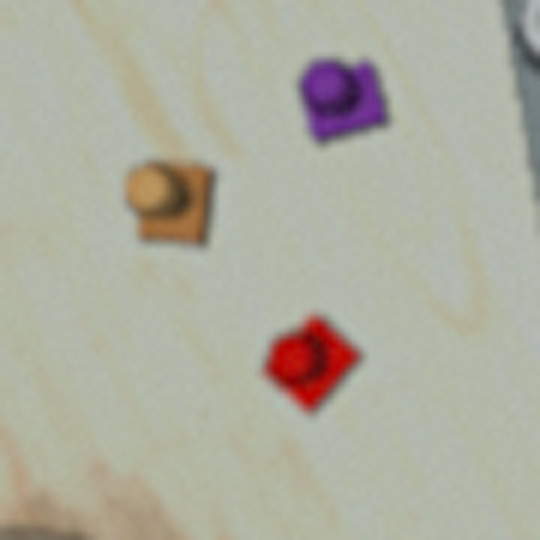

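The crop shows the wooden stamp with its foot centre at crop (177,203), i.e. top pixel (169.5,203.8). It is the only one that isn't purple or red. The terracotta pot is close to the start pose, so I'll work out its extent before moving.

Run:
```python
from h import *
ct=camera_params("top");cs=camera_params("scene")
def tri(p,q):
    e1,d1=ray(ct,*p);e2,d2=ray(cs,*q);s=np.linalg.lstsq(np.c_[d1,-d2],e2-e1,rcond=None)[0]
    return ((e1+s[0]*d1+e2+s[1]*d2)/2).round(3),np.linalg.norm(e1+s[0]*d1-e2-s[1]*d2).round(3)
print("pot base",onz(cs,120,185,0).round(3))
print("rim right",tri((158,285),(146,133)))
print("upper",tri((125,252),(140,70)),tri((70,290),(90,125)),tri((110,340),(72,100)))
print("stamp foot",onz(ct,169.5,203.8,.008).round(4),"knob",onz(ct,165.5,202,.055).round(4))
print("wrist",proj(camera_params("wrist"),(.52,.42,0)))
```

```text
pot base [0.299 0.47  0.   ]
rim right (array([0.343, 0.399, 0.149]), np.float64(0.035))
upper (array([0.385, 0.441, 0.261]), np.float64(0.021)) (array([0.29 , 0.627, 0.09 ]), np.float64(0.033)) (array([0.233, 0.472, 0.214]), np.float64(0.01))
stamp foot [0.5182 0.4236 0.008 ] knob [0.5167 0.4218 0.055 ]
wrist (np.float64(238.4535470145305), np.float64(353.6035109028483))
```

Call:
carry_out(offset=[[0,0,0.05],[0,0,0.05],[0,0,0.05],[0,0,0.02],[0.04,0,0],[0.04,-0.02,0],[0.04,-0.03,0],[0.04,-0.04,0]], twist=[0,0,0,0,0,0,-5,-5], grip=0.0881)

```text
clock: 1.1
tool_pos: [0.4358, 0.4706, 0.4078]
eef_rot: [-0.631, -0.319, 0.32, 0.631]
contact_force: [0.5, 0.3, 0.1]
opening: 1.0
```

Call:
carry_out(offset=[[0.03,-0.04,-0.02],[0.03,-0.04,-0.03],[0.03,-0.04,-0.03],[0.03,-0.04,-0.03],[0.03,-0.04,-0.03],[0.022,-0.04,-0.03],[0,-0.04,-0.03],[0,-0.01,0]], twist=[-8,-8,-8,-8,-8,-3,0,0], grip=0.04)

```text
clock: 2.1
tool_pos: [0.6055, 0.1766, 0.206]
eef_rot: [0.705, 0.063, -0.068, -0.703]
contact_force: [0.8, 0.6, 0.7]
opening: 0.459
```

Run:
```python
from h import *
s=get_state();c=camera_params("wrist");a=snapshot("wrist");cv2.imwrite("pics/w1.png",a[...,::-1])
print(s["tool_pos"],R.from_quat(s["eef_rot"]).as_matrix()[:,0],c["eye"],proj(c,(.608,.179,.08)),proj(c,s["tool_pos"]))
```

```text
[0.6055065  0.17658122 0.20598131] [ 0.98287442  0.18415222 -0.0067704 ] [0.59325308 0.25105193 0.35065779] (np.float64(255.69589780859886), np.float64(177.00605292084825)) (np.float64(250.46856349553323), np.float64(250.65896850227128))
```

View pics/w1.png

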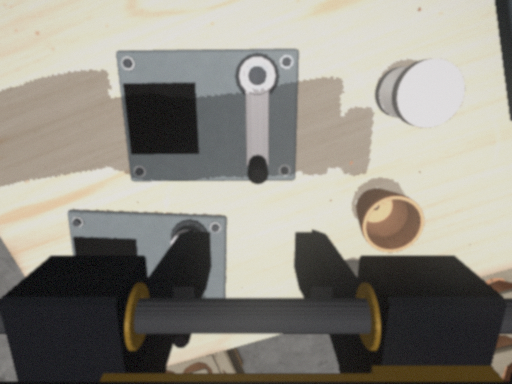

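The wrist view shows the left handle's top at about (258,174). The predicted position was (256,177), so the estimate is good to about 2 mm. I'll lower with the jaws around the handle.

Call:
carry_out(offset=[[0.003,0.002,-0.03],[0,0,-0.04],[0,0,-0.04],[0,0,-0.03],[0,0,-0.02],[0,0,0],[0,0,0],[0,0,0]], twist=[0,0,0,0,0,0,0,0], grip=0.028)

```text
clock: 3.15
tool_pos: [0.6111, 0.1836, 0.0502]
eef_rot: [-0.704, -0.068, 0.066, 0.704]
contact_force: [-0.3, 0.5, -0.2]
opening: 0.32
```

Call:
carry_out(offset=[[0.003,-0.001,-0.003],[0.003,0,0],[0.003,0,0],[0,0,0]], twist=[0,0,0,0])

```text
clock: 3.65
tool_pos: [0.6192, 0.1823, 0.0457]
eef_rot: [-0.704, -0.067, 0.067, 0.704]
contact_force: [-1.6, -0.1, 1.0]
opening: 0.316
```

Call:
carry_out(offset=[[0.002,0,0],[0.002,0,0],[0,0,0]], twist=[0,0,0])

```text
clock: 4.03
tool_pos: [0.6194, 0.1823, 0.0453]
eef_rot: [0.704, 0.065, -0.07, -0.704]
contact_force: [-8.0, 1.2, 5.3]
opening: 0.319
```

The left one stops after about 5 mm. Now I'll pull it back.

Call:
carry_out(offset=[[-0.005,0,0],[-0.005,-0.001,0],[-0.004,0,0],[-0.003,0,0],[-0.002,0,0],[0,0,0]], twist=[0,0,0,0,0,0])

```text
clock: 4.78
tool_pos: [0.6041, 0.1812, 0.0458]
eef_rot: [-0.704, -0.067, 0.067, 0.704]
contact_force: [1.1, -1.0, 0.2]
opening: 0.319
```

Call:
carry_out(offset=[[-0.002,0,0],[-0.002,0,0],[0,0,0]], twist=[0,0,0])

```text
clock: 5.15
tool_pos: [0.5997, 0.1813, 0.0457]
eef_rot: [-0.704, -0.067, 0.067, 0.704]
contact_force: [1.0, -1.2, 0.3]
opening: 0.315
```

Call:
carry_out(offset=[[-0.002,0,0],[-0.002,0,0],[0,0,0]], twist=[0,0,0])

```text
clock: 5.52
tool_pos: [0.5976, 0.1812, 0.0459]
eef_rot: [-0.704, -0.068, 0.066, 0.704]
contact_force: [5.6, -0.7, -2.5]
opening: 0.318
```

Call:
carry_out(offset=[[-0.0015,0,0],[0,0,0]], twist=[0,0])

```text
clock: 5.78
tool_pos: [0.5974, 0.1813, 0.046]
eef_rot: [-0.704, -0.069, 0.065, 0.704]
contact_force: [7.6, -0.2, -5.9]
opening: 0.321
```

The left handle travelled about 11 mm in total and stopped rigidly both ways, so that pivot is sound. Next is the right one.

Call:
carry_out(offset=[[0.007,0,0],[0,0,0.04],[0,0,0.05],[-0.01,-0.05,0.01],[-0.015,-0.05,0],[-0.01,-0.05,0],[-0.002,-0.03,0],[0,0,0]], twist=[0,0,0,0,-3,0,0,0], grip=0.036)

```text
clock: 6.78
tool_pos: [0.5632, -0.0019, 0.1457]
eef_rot: [0.706, 0.046, -0.048, -0.705]
contact_force: [-0.4, -0.4, 0.1]
opening: 0.406
```

Run:
```python
from h import *
s=get_state();c=camera_params("wrist");a=snapshot("wrist");cv2.imwrite("pics/w2.png",a[...,::-1])
print(s["tool_pos"],R.from_quat(s["eef_rot"]).as_matrix()[:,0],c["eye"],proj(c,(.5645,0.0,.08)),onz(c,250,180,.08),onz(c,250,190,.08))
```

```text
[ 0.56321534 -0.00189924  0.14570528] [ 0.99121611  0.1322212  -0.00285813] [0.55434643 0.07277681 0.29052872] (np.float64(253.5692365576055), np.float64(201.6142163994256)) [0.56023207 0.01431586 0.08      ] [0.5611207  0.00761728 0.08      ]
```

View pics/w2.png

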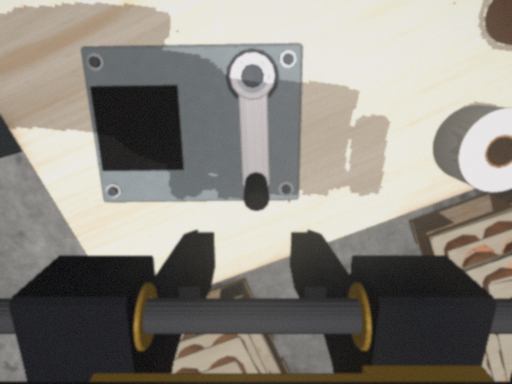

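The right handle's top is at about (257,197), so it stands near (0.567, 0.003).

Call:
carry_out(offset=[[0.003,0.003,-0.03],[0,0,-0.03],[0,0,-0.025],[0,0,-0.015],[0,0,0],[0,0,0]], twist=[0,0,0,0,0,0], grip=0.028)

```text
clock: 7.58
tool_pos: [0.5681, 0.0048, 0.0465]
eef_rot: [-0.705, -0.049, 0.048, 0.706]
contact_force: [-0.5, -0.1, -0.5]
opening: 0.319
```

Call:
carry_out(offset=[[0.003,0,0],[0.003,0,0],[0.003,0,0],[0.002,0,0],[0,0,0]], twist=[0,0,0,0,0])

```text
clock: 8.2
tool_pos: [0.579, 0.0042, 0.0458]
eef_rot: [0.705, 0.049, -0.048, -0.705]
contact_force: [0.4, 0.4, 0.8]
opening: 0.321
```

Call:
carry_out(offset=[[0.003,0,0],[0.003,0,0],[0,0,0]], twist=[0,0,0])

```text
clock: 8.57
tool_pos: [0.5851, 0.0042, 0.0458]
eef_rot: [0.705, 0.049, -0.048, -0.705]
contact_force: [-0.2, -0.2, -0.5]
opening: 0.318
```

Call:
carry_out(offset=[[0.003,0.001,0],[0.003,0,0],[0,0,0]], twist=[0,0,0])

```text
clock: 8.95
tool_pos: [0.5911, 0.0054, 0.0458]
eef_rot: [-0.705, -0.049, 0.048, 0.705]
contact_force: [0.4, -0.2, 0.6]
opening: 0.317
```

Call:
carry_out(offset=[[0.003,0.001,0],[0.003,0.001,0],[0,0,0]], twist=[0,0,0])

```text
clock: 9.32
tool_pos: [0.5935, 0.0061, 0.0454]
eef_rot: [0.706, 0.046, -0.051, -0.705]
contact_force: [-6.9, -2.5, 4.7]
opening: 0.319
```

Call:
carry_out(offset=[[0.002,0,0],[0.002,0,0],[0,0,0]], twist=[0,0,0])

```text
clock: 9.7
tool_pos: [0.5936, 0.006, 0.0451]
eef_rot: [0.706, 0.043, -0.054, -0.705]
contact_force: [-12.2, -2.5, 9.6]
opening: 0.318
```

Its stop is about 24 mm out, so this is the loose one. Back towards me now.

Call:
carry_out(offset=[[-0.007,0,0],[-0.006,0,0],[-0.006,-0.001,0],[-0.006,-0.001,0],[-0.006,-0.001,0],[-0.006,-0.001,0],[-0.006,-0.001,0],[-0.005,0,0]], twist=[0,0,0,0,0,0,0,0])

```text
clock: 10.7
tool_pos: [0.5521, 0.0021, 0.0457]
eef_rot: [-0.705, -0.049, 0.049, 0.705]
contact_force: [1.4, 0.3, 0.4]
opening: 0.32
```

Call:
carry_out(offset=[[-0.004,0,0],[-0.004,0,0],[-0.003,0,0],[0,0,0]], twist=[0,0,0,0])

```text
clock: 11.2
tool_pos: [0.5411, 0.0023, 0.0457]
eef_rot: [-0.705, -0.048, 0.049, 0.705]
contact_force: [1.2, -0.4, 0.2]
opening: 0.318
```

Call:
carry_out(offset=[[-0.003,0.001,0],[-0.003,0.001,0],[0,0,0]], twist=[0,0,0])

```text
clock: 11.58
tool_pos: [0.5351, 0.0044, 0.0457]
eef_rot: [-0.705, -0.048, 0.049, 0.705]
contact_force: [0.3, -0.4, -0.4]
opening: 0.317
```

Call:
carry_out(offset=[[-0.002,0,0],[-0.001,0,0],[0,0,0]], twist=[0,0,0])

```text
clock: 11.95
tool_pos: [0.5326, 0.0043, 0.0457]
eef_rot: [-0.705, -0.049, 0.049, 0.705]
contact_force: [-0.2, 0.3, 0.2]
opening: 0.319
```

Call:
carry_out(offset=[[-0.002,0,0],[-0.002,0,0],[0,0,0]], twist=[0,0,0])

```text
clock: 12.32
tool_pos: [0.5323, 0.0044, 0.046]
eef_rot: [0.705, 0.051, -0.046, -0.705]
contact_force: [7.1, 0.3, -4.8]
opening: 0.321
```

The right one swings about 51 mm in total against 11 mm for the left, so the right one is worn. Next I'll fetch the stamp.

Call:
carry_out(offset=[[0.008,0,0],[0,0,0.04],[0,0,0.05],[0,0,0.04],[0,0.05,0.02],[0,0.055,0],[0,0.055,0],[0,0.055,0]], twist=[0,0,0,0,10,10,10,10])

```text
clock: 13.32
tool_pos: [0.5356, 0.2201, 0.1957]
eef_rot: [0.646, 0.288, -0.289, -0.645]
contact_force: [0.4, 0.8, -0.6]
opening: 0.316
```

Call:
carry_out(offset=[[0,0.055,0],[-0.01,0.055,0],[-0.01,0.05,0],[0,0.03,0],[0,0,0],[0,0,0]], twist=[10,10,10,10,3,0], grip=0.05)

```text
clock: 14.08
tool_pos: [0.516, 0.4084, 0.1951]
eef_rot: [-0.496, -0.503, 0.505, 0.496]
contact_force: [0.3, 0.3, 0.9]
opening: 0.567
```

Run:
```python
from h import *
s=get_state();c=camera_params("wrist");a=snapshot("wrist");cv2.imwrite("pics/w3.png",a[...,::-1])
print(s["tool_pos"],R.from_quat(s["eef_rot"]).as_matrix()[:,0],c["eye"],proj(c,(.518,.4236,.008)),proj(c,(.517,.422,.06)))
```

```text
[0.51601666 0.40838637 0.19511048] [-0.01506967  0.99988413 -0.00215203] [0.44209829 0.40787722 0.34013135] (np.float64(267.31928933411086), np.float64(165.05962925659986)) (np.float64(267.95661662634495), np.float64(177.4954764335814))
```

View pics/w3.png

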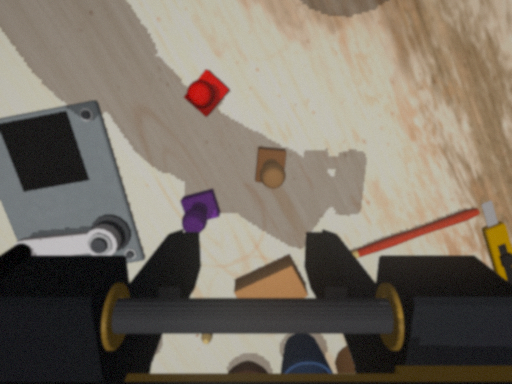

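The wooden stamp's knob is at (272,175), close to the predicted (268,177). I'll compute the correction, the foot's yaw, and the pad centre and yaw from the earlier wrist picture.

Run:
```python
from h import *
c=camera_params("wrist");a=cv2.imread("pics/w3.png")
print("knob",onz(c,272,174.5,.053).round(4))
h=cv2.cvtColor(a,cv2.COLOR_BGR2HSV)
for p in((262,152),(272,175),(275,190),(250,165),(295,165)):print(p,h[p[1],p[0]])
m=((h[...,1]>95)&(h[...,0]<22)).astype(np.uint8);w=np.zeros_like(m);w[140:195,245:300]=1;m*=w
cs=max(cv2.findContours(m,0,2)[0],key=cv2.contourArea);print(cv2.boundingRect(cs),cv2.minAreaRect(cs))
P=cv2.approxPolyDP(cs,3,True)[:,0]
for p in P:print(p,onz(c,*map(float,p),.012)[:2].round(4))
```

```text
knob [0.5166 0.4255 0.053 ]
(262, 152) [ 14 137 119]
(272, 175) [ 16 128 141]
(275, 190) [ 16  71 140]
(250, 165) [ 16  43 149]
(295, 165) [ 16  41 150]
(256, 148, 30, 40) ((270.5205078125, 167.77459716796875), (28.337688446044922, 38.56822204589844), 5.19442892074585)
[259 148] [0.5006 0.4145]
[256 180] [0.5331 0.4122]
[276 187] [0.5401 0.4325]
[283 180] [0.5327 0.4393]
[285 152] [0.5042 0.4401]
```

Call:
carry_out(offset=[[0.001,0.01,-0.02],[0,0.007,-0.04],[0,0,-0.04],[0,0,-0.035],[0,0,-0.02],[0,0,-0.013],[0,0,0],[0,0,0]], twist=[0,0,0,0,0,0,0,0])

```text
clock: 15.12
tool_pos: [0.5183, 0.4269, 0.0289]
eef_rot: [0.496, 0.505, -0.503, -0.496]
contact_force: [0.1, 0.3, 0.6]
opening: 0.568
```

Call:
carry_out(offset=[[0,0,0],[0,0,0],[0,0,0],[0,0,0],[0,0,0]], twist=[0,0,0,0,0], grip=0, newtons=15)

```text
clock: 15.75
tool_pos: [0.5178, 0.4263, 0.0281]
eef_rot: [0.496, 0.504, -0.504, -0.496]
contact_force: [-0.7, -0.6, 3.4]
opening: 0.234
```

Call:
carry_out(offset=[[0,0,0.02],[0,0,0.04],[0,0,0.05],[-0.01,-0.03,0.01],[-0.01,-0.04,0],[-0.01,-0.05,0],[-0.01,-0.05,0],[-0.01,-0.05,0]], twist=[0,0,0,5,5,3,0,0])

```text
clock: 16.75
tool_pos: [0.4676, 0.2049, 0.1489]
eef_rot: [0.436, 0.557, -0.556, -0.436]
contact_force: [1.0, 0.6, 0.4]
opening: 0.24
```

Call:
carry_out(offset=[[0,-0.05,0],[0,-0.05,0],[0,-0.04,0],[0,-0.03,0],[0,-0.01,0],[0,0,0],[0,0,0]], twist=[0,0,0,0,0,0,0])

```text
clock: 17.62
tool_pos: [0.468, 0.0281, 0.1481]
eef_rot: [0.435, 0.558, -0.557, -0.435]
contact_force: [0.0, -0.0, -0.1]
opening: 0.238
```

Run:
```python
from h import *
s=get_state();c=camera_params("wrist");a=snapshot("wrist")[...,::-1].copy();cv2.imwrite("pics/w4.png",a)
t=snapshot("scene");ct=camera_params("top");tt=snapshot("top")
cv2.imwrite("pics/m4.png",np.hstack([cv2.resize(a,(400,300)),cv2.resize(t[130:320,150:403,::-1],(400,300))]))
print(s["tool_pos"],R.from_quat(s["eef_rot"]).as_matrix()[:,0],c["eye"])
g=a.max(2);m=(g<40).astype(np.uint8)
for q in cv2.findContours(m,0,2)[0]:
    if cv2.contourArea(q)>800:
        rc=cv2.minAreaRect(q);print(rc,[onz(c,*p,.01)[:2].round(4) for p in cv2.boxPoints(rc)])
print("pred",[np.round(proj(c,p)) for p in((.4653,.0246,.01),(.5,.03,.01),(.4307,.0197,.01))])
```

```text
[0.46800483 0.02809199 0.14807476] [-0.24220042  0.97022555  0.00115556] [0.39590462 0.01006182 0.29287002]
((355.87310791015625, 310.885009765625), (183.31275939941406, 131.886474609375), 10.762537002563477) [array([0.6575, 0.0774]), array([0.5115, 0.0637]), array([0.5041, 0.2366]), array([0.6547, 0.2756])]
((145.86048889160156, 312.799072265625), (132.55699157714844, 192.17066955566406), 78.41938018798828) [array([ 0.6037, -0.1445]), array([0.5224, 0.0183]), array([0.6574, 0.0772]), array([ 0.7561, -0.1065])]
((249.3599395751953, 167.7412567138672), (76.41339874267578, 75.66487121582031), 3.5763344764709473) [array([ 0.5024, -0.0024]), array([ 0.4365, -0.0124]), array([0.425, 0.05 ]), array([0.4903, 0.0643])]
pred [array([249., 171.]), array([245., 209.]), array([253., 130.])]
```

View pics/m4.png

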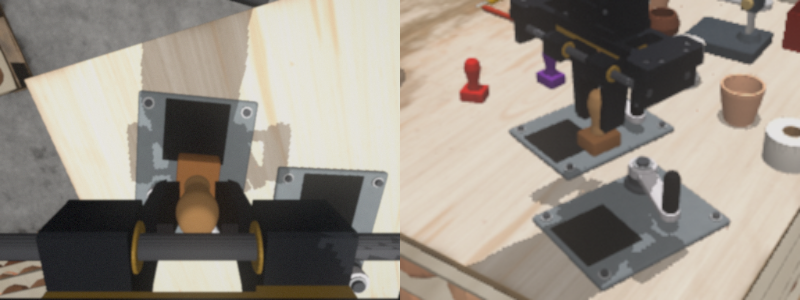

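The stamp hangs upright in the jaws above the right fixture, and the pad centre is at wrist pixel (249,168), i.e. about (0.4645, 0.0247). Lowering it now.

Call:
carry_out(offset=[[-0.003,-0.003,-0.02],[0,0,-0.03],[0,0,-0.03],[0,0,-0.02],[0,0,-0.005],[0,0,0],[0,0,0]], twist=[0,0,0,0,0,0,0])

```text
clock: 18.65
tool_pos: [0.4651, 0.0234, 0.0434]
eef_rot: [0.436, 0.557, -0.556, -0.436]
contact_force: [-1.1, 0.7, -1.0]
opening: 0.238
```

Call:
carry_out(offset=[[0,0,-0.002],[0,0,-0.002],[0,0,0]], twist=[0,0,0])

```text
clock: 19.02
tool_pos: [0.4646, 0.0232, 0.0387]
eef_rot: [0.436, 0.557, -0.557, -0.436]
contact_force: [0.0, -0.3, -0.7]
opening: 0.238
```

Call:
carry_out(offset=[[0,0.001,-0.001],[0,0,-0.001],[0,0,0]], twist=[0,0,0])

```text
clock: 19.4
tool_pos: [0.4648, 0.0236, 0.0377]
eef_rot: [-0.437, -0.557, 0.557, 0.436]
contact_force: [0.0, -1.2, 11.2]
opening: 0.244
```

Call:
carry_out(offset=[[0,0,0.001],[0,0,0],[0,0,0]], twist=[0,0,0])

```text
clock: 19.77
tool_pos: [0.4647, 0.0243, 0.0378]
eef_rot: [0.436, 0.557, -0.557, -0.436]
contact_force: [-0.0, 0.3, 2.7]
opening: 0.242
```

Call:
carry_out(offset=[[0,0,0],[0,0,0],[0,0,0],[0,0,0.01],[0,0,0.03],[0,0,0.05],[0,0,0.05],[0,0,0.02]], twist=[0,0,0,0,0,0,0,0], grip=0.05)

```text
clock: 20.78
tool_pos: [0.4653, 0.0242, 0.201]
eef_rot: [0.437, 0.558, -0.556, -0.435]
contact_force: [0.1, 0.2, -0.1]
opening: 0.566
```

Call:
carry_out(offset=[[-0.02,0.04,0],[-0.02,0.05,0],[0,0.05,0],[0,0,0],[0,0,0]], twist=[0,0,0,0,0])

```text
clock: 21.4
tool_pos: [0.4243, 0.1634, 0.198]
eef_rot: [-0.436, -0.556, 0.557, 0.436]
contact_force: [-0.7, -0.0, 0.1]
opening: 0.569
```

Run:
```python
from h import *
c=camera_params("wrist");a=snapshot("wrist")[...,::-1];t=snapshot("top")[...,::-1];s=snapshot("scene")[...,::-1]
print(get_state()["tool_pos"],proj(c,(.4645,.0247,.01)))
ct=camera_params("top");print("top pad pred",proj(ct,(.4645,.0247,.01)),"knob",proj(ct,(.4645,.0247,.065)))
cv2.imwrite("pics/f_top.png",t)
cv2.imwrite("pics/f.png",np.hstack([cv2.resize(t[150:270,200:360],(400,300),interpolation=2),cv2.resize(s[180:310,210:383],(400,300),interpolation=2)]))
```

```text
[0.42464039 0.16243879 0.197735  ] (np.float64(109.3317731221681), np.float64(167.85885163969746))
top pad pred (np.float64(323.66753497107334), np.float64(225.56632490939512)) knob (np.float64(327.6500239778061), np.float64(224.03616957427147))
```

View pics/f.png

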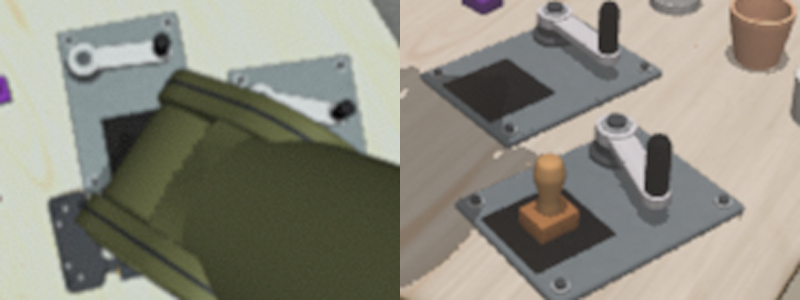

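Run:
```python
from h import *
c=camera_params("wrist");a=snapshot("wrist")[...,::-1].copy();cv2.imwrite("pics/w5.png",a)
cv2.imwrite("pics/w5c.png",cv2.resize(a[100:240,40:200],(640,560),interpolation=2))
g=a.max(2);h=cv2.cvtColor(a,cv2.COLOR_BGR2HSV);w=np.zeros(g.shape,np.uint8);w[100:240,40:200]=1
for n,m,z in(("pad+stamp",((g<45)|((h[...,1]>110)&(h[...,0]<22))),.010),("stamp",(h[...,1]>110)&(h[...,0]<22)&(g>60),.018)):
    q=max(cv2.findContours(m.astype(np.uint8)*w,0,2)[0],key=cv2.contourArea);rc=cv2.minAreaRect(q)
    print(n,rc,[onz(c,*p,z)[:2].round(4) for p in cv2.boxPoints(rc)],onz(c,*rc[0],z).round(4))
```

```text
pad+stamp ((110.6883773803711, 167.00563049316406), (73.13385772705078, 63.94785690307617), 5.0796074867248535) [array([ 0.5032, -0.0107]), array([ 0.4358, -0.0111]), array([0.4251, 0.0591]), array([0.4922, 0.0635])] [0.4632 0.0251 0.01  ]
stamp ((97.614013671875, 173.30641174316406), (42.836612701416016, 50.004764556884766), 88.02507019042969) [array([ 0.4553, -0.0104]), array([0.442 , 0.0366]), array([0.4852, 0.0437]), array([ 0.4991, -0.0051])] [0.47   0.0162 0.018 ]
```

View pics/w5c.png

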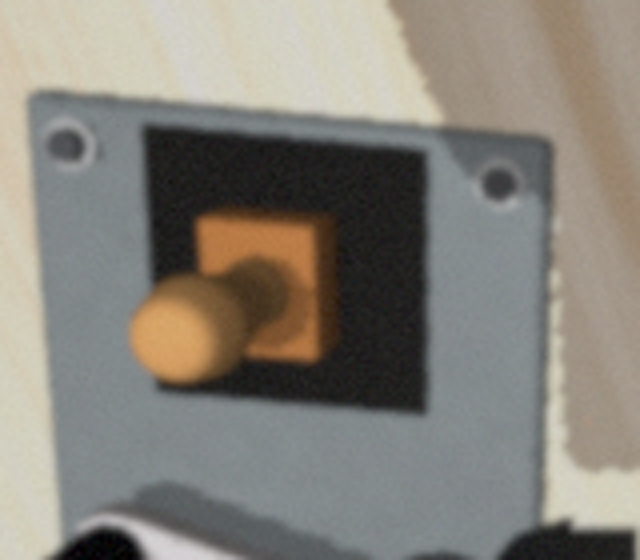

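The last wrist view shows the foot standing flat inside the pad. Its underside centre is near crop (275,282) and the pad centre near (289,270), so it is about 4 mm off the middle. I'm handing it in.

```bash
python3 -c "
from h import *
print(job.finish_job(), get_state()['clock'])"
```

```text
the job is handed in; nothing more can be done
the job is handed in; nothing more can be done
```

The worn pivot is the right one. The wooden stamp now stands upright on that fixture's pad, and the job is handed in at about 22 s on the robot's clock.

- **Rocking:** I rocked the left handle first, away and back to its stops. It travelled about 11 mm in total, so that pivot is sound. The right handle travelled about 51 mm in total, so that one is worn. Both hit firm stops each way, at about 7–8 N on the left and 7–12 N on the right. I overshot the advised 6 N rise a little.
- **Stamp:** My last pictures show it upright and flat on the right pad, with the gripper clear of it. The foot is roughly 4 mm from the pad's centre by eye. Pad-centre estimates from three views agreed to about 2 mm, and the gripper let go within 2 mm of them, so I did not correct it.
- **Check that failed:** The final colour mask could not measure the foot's centre, because it merged the knob with the foot. The arm also hid that pad in the last top view.

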